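# Nip up the pipe plug on a workshop air manifold

### The arm

A 7-joint arm with a two-finger parallel gripper is mounted at the origin on the work surface. World frame = base frame: x ahead of the robot, y to its left, z up, the work surface at z = 0. Lengths are in m, angles in rad, forces in N, time in s.
With the tool pointing down it reaches from about 0.425 to 0.875 m from the base axis. Payload 4.7 kg.
Tool frame: the origin (TCP) lies midway between the tips of the shut fingers; the grasp point (between the pads) lies ctrl.grasp_offset behind it (ctrl.grasp_offset is the distance from the TCP to the grasp point, in m); z points along the fingers, y is the line along which they close (so a half turn about z gives the same grasp; the last joint's range is limited). The gripper opens to 87 mm and grips with 3 to 60 N. Pads are 19 mm wide; open, the fingers measure 117 mm over their backs; the gripper's body (75 mm by 190 mm) begins 51 mm behind the grasp point.
Start: joints at [1.273, 0.321, -0.07, 1.45, 0.023, 1.371, -0.057], TCP at [0.199, -0.619, 0.223] pointing down, gripper open.
Joint ranges: [-2.86, 2.86], [-0.3, 2.09], [-1.38, 1.24], [0.06, 2.45], [-1.56, 4.7], [0.09, 2.05], [-2.69, 2.69]. Speed limits (rad/s): [2.57, 2.57, 3.14, 3.14, 3.14, 3.14, 3.14].

### API

Orientations are given as a rotation vector (axis times angle).
In Python, from bench import ctrl gives the robot as it stands. The module is installed in compiled form; this text tells all that it offers.
- The arm moves only by the tool jog_arm, never from a script. Its argument "moves" is one flat list of numbers, 7 for each row, row after row: the shift along the tool's x, y, z in units of 30 cm (1.0 is 30 cm), then the turn, a rotation vector about the tool's x, y, z in units of 60 degrees (1.0 is 60 degrees), then the gripper's target within -1 to 1 (fully open at 1, half-way at 0, shut at -1). In form: [x, y, z, wx, wy, wz, fingers, x, y, z, wx, wy, wz, fingers, ...]. A call has exactly 8 rows; each row is the pose to reach, as a shift and turn from the pose commanded when the call began, along the tool's axes at that moment; what a row does not reach only later rows make up. A row lasts 1/8 s, in which the tool goes at most 62.5 mm and 10.7 degrees, less where a joint would pass 70% of its speed; a pose out of reach is approached as far as the arm can. A call with a number of a shift or a turn outside -1 to 1 is refused whole. A call with a gripper value outside its range is refused whole. The fingers move at their own pace and stop on an object; "newtons" is the grip in N (left out, the last holds). Time passes only in rows, so rows that repeat a pose let the fingers close, or fill a call up. It gives the time, the measured TCP pose, the force, the opening and the grip force at its end, in the units of the state.
- ctrl.get_state(): the state, without advancing time (a new reading comes with each control period).
- ctrl.get_image(name): name is "scene" or "top" or "wrist"; returns a dict with "pixels" (480x640x3 uint8, red, green, blue), "fx", "fy", "cx", "cy" (pixels), "xyz" and "rotation" of the camera in the world; the wrist camera has in their place "tool_from_camera" (4x4, takes a point from camera to tool coordinates, whose origin is the TCP and whose axes are the flange's). Camera axes: x right, y up, looking along -z (the intrinsics and any distortion apply to the point x, -y, -z); pixel columns grow to the right and rows downward; lengths in m; the calibration is good to about 2 mm. A picture is of the moment at which its call begins: read the wrist's pose just before it. There is no depth.
- ctrl.close_job(): hands the job in; it is judged then, once.
The state is a dict: "time": time; "joint_positions": joint angles; "qd": joint speeds; "joint_torque": joint torques, N m; "position": TCP position; "tool_rot": TCP orientation; "ft_force": force on the tool from outside, world axes, zero at the start; "torque": the same for the moment, N m; "grip_width": opening from 0.0 (shut) to 1.0 (fully open); "grip_force": force on a finger pad.
Only numpy, scipy, OpenCV 4.12 (cv2) and the standard library are available. Lean on these libraries where they do the work, as an engineer would, in place of code of your own. Each camera call takes 0.05 s, during which the arm holds its last target. There are 200 camera calls.

### The job

The T-handled tapered pipe plug on the bench air manifold has only been started by hand. Turn it clockwise until it goes properly snug, without over-tightening it, and then turn the air on by swinging the valve lever fully open; leave the other things on the bench where they are.

Things in the scene. Friction and masses are not known exactly. Their poses are not given: they have to be found in the camera images.
- manifold: The air manifold screwed down on the bench: an aluminium block 70 (own x) x 280 (own y) x 50 tall, with a low round gauge (44 dia, 22 tall) near the middle of its top. Origin: centre of its underside on the bench; own y runs along the block towards the end with the valve, own z up. The block stands at a different place and yaw each time.
- t_bar (a point): Centre of the T-bar of the tapered pipe plug, on the plug's upright screw axis, 108 mm above the bench. The bar is steel, 100 long (own x), 12 wide (own y), 12 tall, flat sides, on a 12 dia stem; 28 below its centre is the top of a brass shoulder 29 dia, in a brass collar 42 dia, 12 tall on the block's top, towards the end away from the valve. Nothing stands within the bar's circle.
- plug: The whole plug; origin on its screw axis 58 mm under the bar's centre. Clockwise from above tightens. It first turns easily (0.05 N m); after 0.4 to 1.9 rad (not to be seen from outside) the taper bites and the torque rises, by about 0.55 N m per rad. Snug: 0.5 to 0.65 N m (under 0.45 is loose, 0.8 spoils the thread). It does not visibly sink, and stays as left.
- valve_lever (a joint): Quarter-turn lever of the ball valve at the other end of the block, value in rad: 0 = shut, 1.571 = fully open, against a stop. It turns clockwise seen from above about an upright axis. Shut, it points along the manifold's own -x (across the block); open, along its own +y (in line with the block, away from the plug). It is stiff (about 0.12 N m, so 1.5 N at the pin) and stays where it is left; it starts between 0 and 0.25.
- lever_pin (a point): Grip point on the upright round black pin at the end of the valve lever: 12 dia, on a radius of 80 from the valve axis, about 113 above the bench. The pin rises from 27 below this point (the lever's flat steel arm, 18 wide) to 14 above it. It turns with the lever.
- valve_axis (a point): A point on the upright turning axis of the valve lever, 86 above the bench.
- drain_plug: The threaded inner end of the plug, hidden in the block, on the screw axis at the height of the block's top: the plug presses on the block's seat here, ever harder as it is tightened. Only its position means anything; its rotation does not follow the T-bar.
- sanding_block: Bystander, to be left alone: cork sanding block, 60 x 110 x 32, lying flat (mm). Origin: on its underside, near its middle.
- chisel: Bystander, to be left alone: wood-handled chisel, 230 long, lying on the bench (mm). Origin: on its underside, near its middle.
- offcut: Bystander, to be left alone: brown wooden offcut, 50 x 85 x 30 (mm). Origin: on its underside, near its middle.
- mallet: Bystander, to be left alone: wooden mallet lying on the bench, head 75 x 130 x 70, handle 220 long (mm). Origin: on its underside, near its middle.
- glue_bottle: Bystander, to be left alone: white glue bottle, 64 dia x 170 tall, standing (mm). Origin: on its underside, near its middle.
- try_square: Bystander, to be left alone: try square with a dark wooden stock and steel blade 150 long, lying flat (origin under the stock) (mm). Origin: on its underside, near its middle.
- screw_jar: Bystander, to be left alone: open glass jar, 70 dia x 70 tall (mm). Origin: on its underside, near its middle.

How it is judged:
By the outcome, as a careful person would: the job done as asked, in the order asked, and still so for the second after the job is handed in, with the robot touching nothing.
It also fails if it takes over 72 s, if anything falls off the work surface, if the arm or the gripper's body presses on something with over 40 N, if the wrist force passes 120 N, or if a joint passes its speed limit or range.

## Working session

There is one attempt and no reset: what is moved stays moved. The work goes in short steps, Python scripts to look and compute and a tool call to move; the robot and the scene stay as the last step left them, time stands still between calls to the robot, and variables do not carry over. Pictures are saved under pics/ and viewed, at most 10 in all, crops included, and the job is handed in when it is done.

Besides the shell and the picture viewer there is one more tool, called as a command line: name --argument value ..., lists and objects as JSON in quotes. jog_arm: Moves the arm, as the interface text tells. Its arguments: {"type":"object","properties":{"moves":{"type":"array"},"newtons":{"type":"number"}},"required":["moves"]}

```bash
mkdir -p pics; python3 - <<'E'
from bench import ctrl
import cv2,numpy as np,pickle
s=ctrl.get_state();print({k:np.round(v,3) for k,v in s.items()},ctrl.grasp_offset)
for n in("scene","top"):
    i=ctrl.get_image(n);pickle.dump(i,open(n+".pkl","wb"))
    cv2.imwrite(f"pics/{n}0.png",i["pixels"][...,::-1])
    print(n,{k:np.round(v,4) for k,v in i.items() if k!="pixels"})
E
```

```text
{'time': np.float64(0.0), 'joint_positions': array([ 1.273,  0.322, -0.07 ,  1.452,  0.023,  1.371, -0.057]), 'qd': array([-0.001,  0.001,  0.001, -0.   , -0.003, -0.001,  0.001]), 'joint_torque': array([-0.0000e+00, -4.9129e+01, -4.0400e-01, -3.1253e+01, -6.4000e-02,
        4.4000e-02,  0.0000e+00]), 'position': array([ 0.199, -0.618,  0.221]), 'tool_rot': array([-3.102e+00, -4.880e-01,  1.000e-03]), 'ft_force': array([ 0.399, -0.305,  0.018]), 'torque': array([-0.024,  0.017,  0.036]), 'grip_force': np.float64(0.0), 'grip_width': np.float64(1.0)} 0.0187
scene {'fx': np.float64(458.4552), 'fy': np.float64(458.4552), 'cx': np.float64(315.4839), 'cy': np.float64(249.3708), 'xyz': array([ 1.177 , -0.7357,  0.8336]), 'rotation': array([0.8642, 0.3261, 0.6532])}
top {'fx': np.float64(571.1009), 'fy': np.float64(571.1009), 'cx': np.float64(330.9256), 'cy': np.float64(241.5154), 'xyz': array([ 0.3153, -0.0328,  1.3809]), 'rotation': array([ 0.1623, -0.1584, -1.5465])}
```

View pics/top0.png

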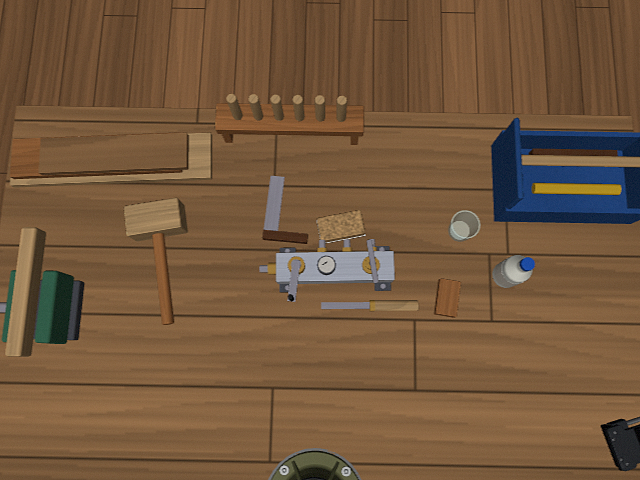

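View pics/scene0.png

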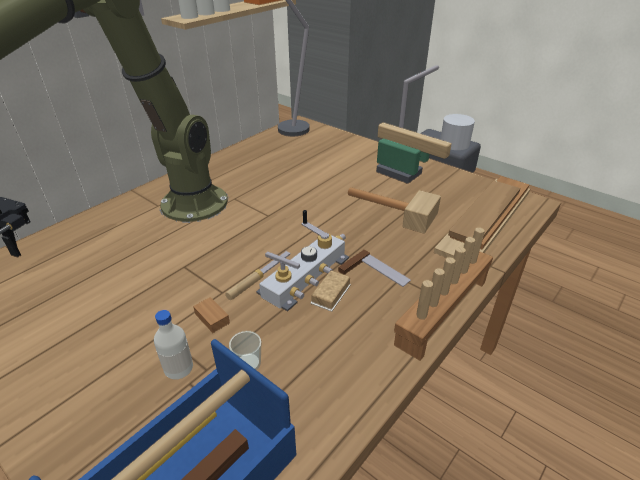

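The top view shows the T-bar running from about (370,241) to (378,273), the valve axis at (296,265), the lever pin at (291,297) and the gauge at (326,265). In the scene view the bar runs from (266,256) to (298,267), and the pin is at (305,216).

```bash
cat > h.py <<'E'
import numpy as np,cv2,pickle
from scipy.spatial.transform import Rotation as R
def ray(c,u,v):
    d=np.array([(u-c["cx"])/c["fx"],-(v-c["cy"])/c["fy"],-1.0])
    return c["xyz"],R.from_rotvec(c["rotation"]).as_matrix()@d
def at(c,u,v,z):
    o,d=ray(c,u,v);return o+d*(z-o[2])/d[2]
E
python3 - <<'E'
from h import *
t=pickle.load(open("top.pkl","rb"));s=pickle.load(open("scene.pkl","rb"))
for n,u,v,z in [("barA",370,241,.114),("barB",378,273,.114),("axis",296,265,.086),("pintop",291,296,.127),("gauge",326,265,.072),("blk TL",277,252,.05),("blk TR",393,251,.05),("BR",394,281,.05),("BL",280,284,.05)]:
    print(n,np.round(at(t,u,v,z),4))
for n,u,v,z in [("barA",266,256,.114),("barB",298,267,.114),("pintop",305,211,.127),("gauge",309,251,.072)]: print("s",n,np.round(at(s,u,v,z),4))
a=t["pixels"][225:315,250:410,::-1]
b=s["pixels"][195:320,245:365,::-1]
cv2.imwrite("pics/c.png",np.vstack([cv2.resize(a,(640,360),interpolation=2)]))
E
```

```text
barA [ 0.5811 -0.1157  0.114 ]
barB [ 0.5082 -0.134   0.114 ]
axis [0.5276 0.0521 0.086 ]
pintop [0.4517 0.0583 0.127 ]
gauge [ 0.5312 -0.0166  0.072 ]
blk TL [0.5639 0.1005 0.05  ]
blk TR [ 0.5713 -0.1746  0.05  ]
BR [ 0.4997 -0.1766  0.05  ]
BL [0.4877 0.0905 0.05  ]
s barA [ 0.4997 -0.1409  0.114 ]
s barB [ 0.5896 -0.121   0.114 ]
s pintop [0.4526 0.06   0.127 ]
s gauge [ 0.5334 -0.017   0.072 ]
```

View pics/c.png

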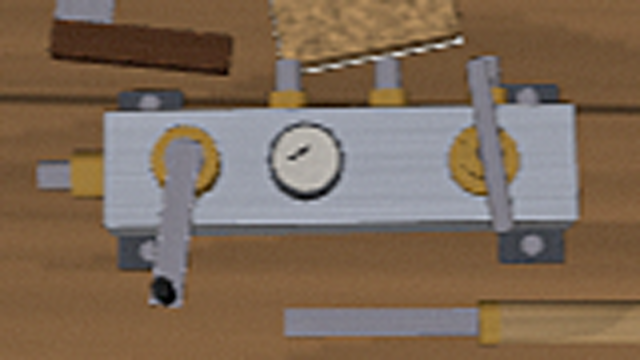

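The crop gives the bar ends at about (370.2,239.5) and (375.8,282.5), the collar centre at (371,265) and the valve hub at (296,264). The lever is nearly shut.

```bash
cat >> h.py <<'E'
D=np.pi/3
def pose(yaw): # tool down, tool x at yaw
    return R.from_euler("z",yaw)*R.from_euler("x",np.pi)
def go(st,p,yaw,extra=0.0):
    """shift and turn for target TCP p, tool x at yaw, from measured state, tool axes"""
    Rt=R.from_rotvec(st["tool_rot"])
    sh=Rt.inv().apply(np.array(p)-st["position"])/.3
    rv=(Rt.inv()*pose(yaw)).as_rotvec()/D
    x=Rt.apply([1,0,0])
    print("t %.2f pos"%st["time"],np.round(st["position"],4),"yaw %.3f"%np.arctan2(x[1],x[0]),"q7 %.2f"%st["joint_positions"][6],"shift",np.round(sh,3),"turn",np.round(rv,3))
E
python3 - <<'E'
from h import *
from bench import ctrl
t=pickle.load(open("top.pkl","rb"))
a=at(t,370.2,239.5,.114);b=at(t,375.8,282.5,.114)
print(a,b,(a+b)/2,np.linalg.norm(a-b),np.arctan2(*(a-b)[[1,0]]),"collar",at(t,371,265,.062),"hub",at(t,296,264.5,.07),"jar",at(t,465,225,.07),"bottle",at(t,525,266,.17))
go(ctrl.get_state(),[.536,-.125,.30],.31+1)
E
```

```text
[ 0.58462686 -0.11615302  0.114     ] [ 0.48673924 -0.12908743  0.114     ] [ 0.53568305 -0.12262022  0.114     ] 0.0987384729610723 0.13137418749187935 collar [ 0.53475813 -0.12171607  0.062     ] hub [0.53140881 0.05316726 0.07      ] jar [ 0.633022   -0.34240207  0.07      ] bottle [ 0.5206739  -0.44485534  0.17      ]
t 0.10 pos [ 0.1992 -0.6182  0.2216] yaw 0.312 q7 -0.06 shift [ 1.573 -1.221 -0.26 ] turn [-0.002 -0.001 -0.953]
```

jog_arm --moves '[0.0, 0.0, -0.15, 0, 0, -0.1, 1, 0.16, -0.12, -0.26, 0, 0, -0.2, 1, 0.32, -0.24, -0.26, 0, 0, -0.35, 1, 0.45, -0.36, -0.26, 0, 0, -0.5, 1, 0.6, -0.47, -0.26, 0, 0, -0.65, 1, 0.75, -0.58, -0.26, 0, 0, -0.8, 1, 0.88, -0.68, -0.26, 0, 0, -0.95, 1, 1.0, -0.78, -0.26, 0, 0, -1.0, 1]'

```text
time: 1.1
position: [0.4138, -0.3021, 0.3002]
tool_rot: [-2.44, -1.978, 0.0]
ft_force: [0.0, 0.3, -0.0]
grip_width: 0.997
grip_force: 0.0
```

```bash
python3 -c "
from h import *
from bench import ctrl
go(ctrl.get_state(),[.536,-.123,.30],2.3)"
```

```text
t 1.10 pos [ 0.4138 -0.3021  0.3002] yaw 1.362 q7 0.37 shift [0.668 0.275 0.001] turn [-0.    -0.    -0.896]
```

jog_arm --moves '[0.1, 0.04, 0, 0, 0, -0.15, 1, 0.22, 0.09, 0, 0, 0, -0.3, 1, 0.34, 0.14, 0, 0, 0, -0.45, 1, 0.46, 0.19, 0, 0, 0, -0.6, 1, 0.56, 0.23, 0, 0, 0, -0.75, 1, 0.63, 0.26, 0, 0, 0, -0.9, 1, 0.668, 0.275, 0, 0, 0, -1.0, 1, 0.668, 0.275, 0, 0, 0, -1.0, 1]'

```text
time: 2.1
position: [0.536, -0.1242, 0.3001]
tool_rot: [-1.127, -2.931, -0.001]
ft_force: [0.1, 0.4, -0.1]
grip_width: 1.0
grip_force: 0.0
```

```bash
python3 -c "
from h import *
from bench import ctrl
go(ctrl.get_state(),[.536,-.123,.25],3.1416+.131)"
```

```text
t 2.10 pos [ 0.536  -0.1242  0.3001] yaw 2.407 q7 0.96 shift [0.002 0.003 0.167] turn [ 0.    -0.001 -0.826]
```

jog_arm --moves '[0, 0, 0.02, 0, 0, -0.14, 1, 0, 0, 0.05, 0, 0, -0.28, 1, 0, 0, 0.08, 0, 0, -0.42, 1, 0, 0, 0.11, 0, 0, -0.56, 1, 0, 0, 0.14, 0, 0, -0.7, 1, 0.002, 0.003, 0.16, 0, 0, -0.826, 1, 0.002, 0.003, 0.167, 0, 0, -0.826, 1, 0.002, 0.003, 0.167, 0, 0, -0.826, 1]'

```text
time: 3.1
position: [0.5357, -0.1249, 0.2504]
tool_rot: [0.197, -3.135, 0.0]
ft_force: [0.2, -0.5, -0.4]
grip_width: 0.997
grip_force: 0.0
```

```bash
python3 - <<'E'
from h import *
from bench import ctrl
s=ctrl.get_state();i=ctrl.get_image("wrist");pickle.dump((s,i),open("w.pkl","wb"))
print({k:np.round(v,4) for k,v in i.items() if k!="pixels"})
cv2.imwrite("pics/w0.png",i["pixels"][...,::-1])
go(s,[.536,-.123,.0893],3.1416+.131)
print(s["torque"],s["ft_force"],s["joint_positions"])
E
```

```text
{'fx': np.float64(374.1732), 'fy': np.float64(374.1732), 'cx': np.float64(326.9617), 'cy': np.float64(235.319), 'tool_from_camera': array([[-2.000e-04,  9.664e-01,  2.570e-01,  7.110e-02],
       [ 1.000e+00,  1.000e-04,  4.000e-04, -2.000e-04],
       [ 3.000e-04,  2.570e-01, -9.664e-01, -1.623e-01],
       [ 0.000e+00,  0.000e+00,  0.000e+00,  1.000e+00]])}
t 3.10 pos [ 0.5357 -0.1249  0.2504] yaw -3.016 q7 1.80 shift [-0.002  0.006  0.537] turn [-0.    -0.    -0.005]
[ 0.11520483 -0.16100285 -0.01819067] [ 0.20009645 -0.51457631 -0.37602301] [ 0.81697049  0.14645456 -0.69872798  1.6399134   0.09592193  1.39039595
  1.8026717 ]
```

View pics/w0.png

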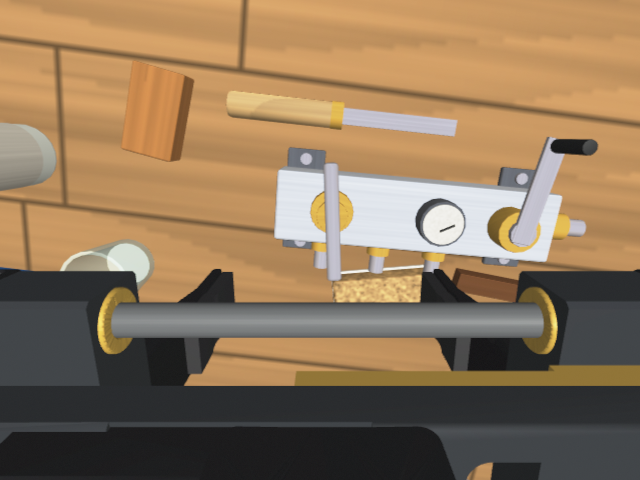

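The wrist view shows the bar running from (331,164) to (334,280), the pin top at (590,147) and the valve hub at (516,232).

```bash
cat >> h.py <<'E'
def wcam(s,i):
    T=np.eye(4);T[:3,:3]=R.from_rotvec(s["tool_rot"]).as_matrix();T[:3,3]=s["position"]
    M=T@np.array(i["tool_from_camera"])
    return dict(i,xyz=M[:3,3],rotation=R.from_matrix(M[:3,:3]).as_rotvec())
E
python3 - <<'E'
from h import *
s,i=pickle.load(open("w.pkl","rb"));c=wcam(s,i)
a=at(c,331,164,.114);b=at(c,334,280,.114)
print(a,b,(a+b)/2,np.linalg.norm(a-b),np.arctan2(*(b-a)[[1,0]]))
print("collar",at(c,332,211,.062),"pin",at(c,590,147,.127),"hub",at(c,516,232,.075))
E
```

```text
[ 0.48603742 -0.12832886  0.114     ] [ 0.58236634 -0.11333354  0.114     ] [ 0.53420188 -0.1208312   0.114     ] 0.09748907368867002 0.15442846454425788
collar [ 0.53329219 -0.12076026  0.062     ] pin [0.44871162 0.06080571 0.127     ] hub [0.52904623 0.0513292  0.075     ]
```

jog_arm --moves '[0, 0.011, 0.1, 0, 0, -0.017, 1, 0.002, 0.011, 0.2, 0, 0, -0.017, 1, 0.002, 0.011, 0.3, 0, 0, -0.017, 1, 0.002, 0.011, 0.4, 0, 0, -0.017, 1, 0.002, 0.011, 0.48, 0, 0, -0.017, 1, 0.002, 0.011, 0.537, 0, 0, -0.017, 1, 0.002, 0.011, 0.537, 0, 0, -0.017, 1, 0.002, 0.011, 0.537, 0, 0, -0.017, 0]'

```text
time: 4.15
position: [0.5359, -0.1212, 0.0903]
tool_rot: [-0.231, 3.132, -0.001]
ft_force: [-1.3, 0.5, -1.0]
grip_width: 0.949
grip_force: 0.0
```

jog_arm --moves '[0, 0, 0, 0, 0, 0, -1, 0, 0, 0, 0, 0, 0, -1, 0, 0, 0, 0, 0, 0, -1, 0, 0, 0, 0, 0, 0, -1, 0, 0, 0, 0, 0, 0, -1, 0, 0, 0, 0, 0, 0, -1, 0, 0, 0, 0, 0, 0, -1, 0, 0, 0, 0, 0, 0, -1]' --newtons 60

```text
time: 5.15
position: [0.535, -0.1209, 0.0893]
tool_rot: [0.232, -3.133, -0.0]
ft_force: [0.1, 0.1, 0.0]
grip_width: 0.133
grip_force: 60.0
```

```bash
cat > st.py <<'E'
from h import *
from bench import ctrl
s=ctrl.get_state()
go(s,[.535,-.1215,.0893],3.285)
print("tq",np.round(s["torque"],3),"F",np.round(s["ft_force"],2),"grip",s["grip_width"]*87,s["grip_force"])
E
python3 st.py
```

```text
t 5.15 pos [ 0.535  -0.1209  0.0893] yaw -2.994 q7 1.74 shift [ 0.    -0.002 -0.   ] turn [ 0.    -0.     0.004]
tq [ 0.1   -0.044 -0.014] F [0.07 0.11 0.01] grip 11.549795904637595 59.95540916919708
```

jog_arm --moves '[0, 0, 0, 0, 0, 0.08, -1, 0, 0, 0, 0, 0, 0.16, -1, 0, 0, 0, 0, 0, 0.24, -1, 0, 0, 0, 0, 0, 0.32, -1, 0, 0, 0, 0, 0, 0.4, -1, 0, 0, 0, 0, 0, 0.48, -1, 0, 0, 0, 0, 0, 0.48, -1, 0, 0, 0, 0, 0, 0.48, -1]'

```text
time: 6.15
position: [0.535, -0.1208, 0.0894]
tool_rot: [-0.552, -3.092, -0.0]
ft_force: [-1.2, 0.7, 0.2]
grip_width: 0.131
grip_force: 60.0
```

```bash
python3 st.py
```

```text
t 6.15 pos [ 0.535  -0.1208  0.0894] yaw 2.788 q7 1.25 shift [-0.001 -0.002  0.   ] turn [ 0.    -0.    -0.475]
tq [ 0.396 -0.03   0.061] F [-1.15  0.68  0.21] grip 11.353751450934917 59.95480064302683
```

jog_arm --moves '[0, 0, 0, 0, 0, 0.08, -1, 0, 0, 0, 0, 0, 0.16, -1, 0, 0, 0, 0, 0, 0.24, -1, 0, 0, 0, 0, 0, 0.32, -1, 0, 0, 0, 0, 0, 0.4, -1, 0, 0, 0, 0, 0, 0.48, -1, 0, 0, 0, 0, 0, 0.48, -1, 0, 0, 0, 0, 0, 0.48, -1]'

```text
time: 7.15
position: [0.5353, -0.1206, 0.0896]
tool_rot: [1.303, 2.858, 0.001]
ft_force: [-0.8, 2.9, 2.6]
grip_width: 0.13
grip_force: 60.0
```

```bash
python3 st.py
```

```text
t 7.15 pos [ 0.5353 -0.1206  0.0896] yaw 2.286 q7 0.77 shift [-0.002 -0.003  0.001] turn [ 0.     0.    -0.954]
tq [0.54  0.05  0.292] F [-0.81  2.93  2.63] grip 11.290347259901887 60.03451265394688
```

jog_arm --moves '[0, 0, 0, 0, 0, 0.07, -1, 0, 0, 0, 0, 0, 0.14, -1, 0, 0, 0, 0, 0, 0.21, -1, 0, 0, 0, 0, 0, 0.28, -1, 0, 0, 0, 0, 0, 0.28, -1, 0, 0, 0, 0, 0, 0.28, -1, 0, 0, 0, 0, 0, 0.28, -1, 0, 0, 0, 0, 0, 0.28, -1]'

```text
time: 8.15
position: [0.5354, -0.1207, 0.0896]
tool_rot: [1.708, 2.636, 0.001]
ft_force: [-1.6, 2.8, 5.0]
grip_width: 0.128
grip_force: 60.1
```

```bash
python3 st.py
```

```text
t 8.15 pos [ 0.5354 -0.1207  0.0896] yaw 1.992 q7 0.49 shift [-0.002 -0.002  0.001] turn [ 1.000e-03  0.000e+00 -1.235e+00]
tq [0.733 0.235 0.431] F [-1.61  2.82  5.02] grip 11.13117707257304 60.13223631307483
```

jog_arm --moves '[0, 0, 0, 0, 0, 0.06, -1, 0, 0, 0, 0, 0, 0.12, -1, 0, 0, 0, 0, 0, 0.18, -1, 0, 0, 0, 0, 0, 0.23, -1, 0, 0, 0, 0, 0, 0.23, -1, 0, 0, 0, 0, 0, 0.23, -1, 0, 0, 0, 0, 0, 0.23, -1, 0, 0, 0, 0, 0, 0.23, -1]'

```text
time: 9.15
position: [0.5354, -0.1206, 0.0897]
tool_rot: [2.012, 2.413, 0.001]
ft_force: [0.1, 2.8, 4.6]
grip_width: 0.126
grip_force: 60.4
```

```bash
python3 st.py
```

```text
t 9.15 pos [ 0.5354 -0.1206  0.0897] yaw 1.752 q7 0.25 shift [-0.003 -0.002  0.001] turn [ 1.000e-03  0.000e+00 -1.464e+00]
tq [0.816 0.028 0.597] F [0.07 2.8  4.55] grip 10.959751789819478 60.351760273482924
```

```bash
python3 - <<'E'
from bench import ctrl
import numpy as np
v=[]
for _ in range(12):
    ctrl.get_image("wrist"); v.append(ctrl.get_state()["torque"])
v=np.array(v);print(v.mean(0),v.std(0),v[:,2].round(3))
E
```

```text
[0.82529052 0.09122234 0.61406282] [0.0887418  0.05464647 0.0268543 ] [0.613 0.673 0.64  0.589 0.629 0.592 0.599 0.614 0.626 0.601 0.565 0.627]
```

The torque averages 0.61 N m, which is in the snug range. I'll release the bar and rise.

jog_arm --moves '[0, 0, 0, 0, 0, 0, 0, 0, 0, 0, 0, 0, 0, 0, 0, 0, 0, 0, 0, 0, 0, 0, 0, 0, 0, 0, 0, 0, 0, 0, -0.05, 0, 0, 0, 0, 0, 0, -0.2, 0, 0, 0, 0, 0, 0, -0.37, 0, 0, 0, 0, 0, 0, -0.37, 0, 0, 0, 0]'

```text
time: 10.75
position: [0.5383, -0.1214, 0.2062]
tool_rot: [2.008, 2.404, 0.006]
ft_force: [0.8, -1.3, -0.1]
grip_width: 0.498
grip_force: 0.0
```

```bash
python3 - <<'E'
from h import *
from bench import ctrl
s=ctrl.get_state();i=ctrl.get_image("wrist");t=ctrl.get_image("top")
a=cv2.resize(t["pixels"][225:315,250:410],(640,360),interpolation=2)
cv2.imwrite("pics/w1.png",a[...,::-1])
cv2.imwrite("pics/w2.png",i["pixels"][...,::-1])
pickle.dump((s,i),open("w2.pkl","wb"))
print(s["torque"],s["grip_width"],s["joint_positions"].round(2))
go(s,[.4505,.0595,.2],1.752)
E
```

```text
[ 0.02745536 -0.14211479  0.00501591] 0.4984955766019246 [ 0.62  0.14 -0.48  1.72  0.07  1.29  0.3 ]
t 10.75 pos [ 0.5383 -0.1214  0.2062] yaw 1.750 q7 0.30 shift [ 0.646 -0.181  0.016] turn [ 0.009  0.005 -0.002]
```

View pics/w2.png

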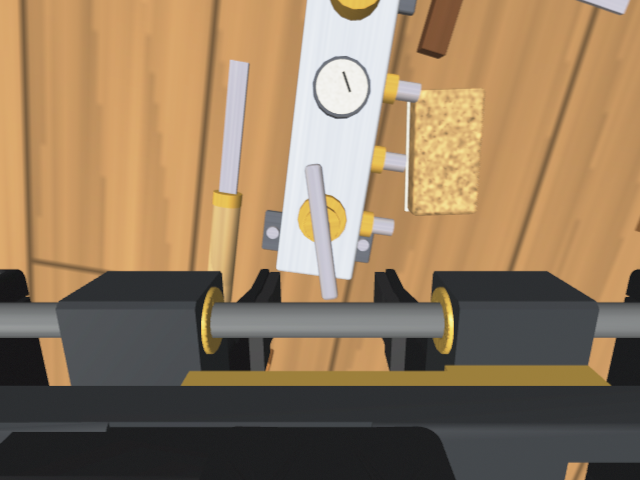

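The wrist view shows the freed bar from (315,168) to (330,296), tilted a few degrees from the tool axis. I'll compute its yaw.

```bash
python3 - <<'E'
from h import *
s,i=pickle.load(open("w2.pkl","rb"));c=wcam(s,i)
a=at(c,315,168,.114);b=at(c,330.5,296,.114)
print(a,b,np.linalg.norm(a-b),"bar yaw",np.arctan2(*(a-b)[[1,0]]))
E
```

```text
[ 0.52148488 -0.07510571  0.114     ] [ 0.54850904 -0.16484948  0.114     ] 0.09372432870553228 bar yaw 1.863285672982635
```

The bar turned about 1.42 rad, and the pads gave about 0.11 rad under load, so this agrees with the torque reading. Next is the valve.

jog_arm --moves '[0.12, -0.03, 0, 0, 0, 0, 0, 0.27, -0.07, 0, 0, 0, 0, 0, 0.42, -0.11, 0, 0, 0, 0, 0, 0.55, -0.15, 0, 0, 0, 0, 0, 0.64, -0.18, 0, 0, 0, 0, 0, 0.64, -0.18, 0, 0, 0, 0, 0, 0.64, -0.18, 0, 0, 0, 0, 0, 0.64, -0.18, 0, 0, 0, 0, 0]'

```text
time: 11.85
position: [0.4479, 0.0571, 0.1999]
tool_rot: [-2.016, -2.408, 0.001]
ft_force: [-0.3, 0.3, 0.2]
grip_width: 0.501
grip_force: 0.0
```

```bash
python3 - <<'E'
from h import *
from bench import ctrl
s=ctrl.get_state();i=ctrl.get_image("wrist")
cv2.imwrite("pics/w3.png",i["pixels"][...,::-1])
pickle.dump((s,i),open("w3.pkl","wb"))
go(s,[.451,.0597,.0943],1.752)
E
```

```text
t 11.85 pos [0.4479 0.0571 0.1999] yaw 1.748 q7 0.05 shift [0.007 0.012 0.352] turn [-0.001 -0.    -0.004]
```

View pics/w3.png

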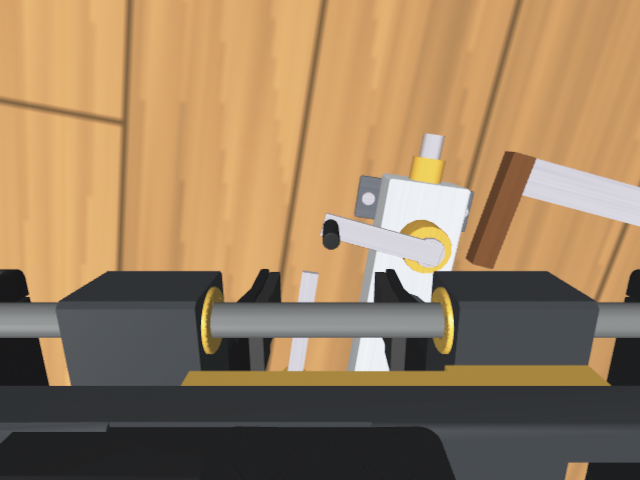

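The pin top is at (332,241), its base at (330,226), and the hub is at about (430,252).

```bash
python3 - <<'E'
from h import *
s,i=pickle.load(open("w3.pkl","rb"));c=wcam(s,i)
print("pin",at(c,332,241,.127),at(c,330,226,.09),"hub",at(c,431,252,.086))
a=at(c,387,177,.05);b=at(c,358,345,.05);print("blk yaw",np.arctan2(*(a-b)[[1,0]])-np.pi/2)
E
```

```text
pin [0.44944318 0.06086846 0.127     ] [0.4482103  0.06189629 0.09      ] hub [0.52893458 0.05435654 0.086     ]
blk yaw 0.044808374896694536
```

jog_arm --moves '[0.01, 0.009, 0.06, 0, 0, 0, 0, 0.01, 0.009, 0.14, 0, 0, 0, 0, 0.01, 0.009, 0.22, 0, 0, 0, 0, 0.01, 0.009, 0.29, 0, 0, 0, 0, 0.01, 0.009, 0.335, 0, 0, 0, 0, 0.01, 0.009, 0.352, 0, 0, 0, 0, 0.01, 0.009, 0.352, 0, 0, 0, 0, 0.01, 0.009, 0.352, 0, 0, 0, -0.4]' --newtons 12

```text
time: 12.9
position: [0.4505, 0.0617, 0.0954]
tool_rot: [2.014, 2.41, 0.001]
ft_force: [-0.0, 0.5, 0.1]
grip_width: 0.453
grip_force: 0.0
```

jog_arm --moves '[0, 0, 0, 0, 0, 0, -1, 0, 0, 0, 0, 0, 0, -1, 0, 0, 0, 0, 0, 0, -1, 0, 0, 0, 0, 0, 0, -1, 0, 0, 0, 0, 0, 0, -1, 0, 0, 0, 0, 0, 0, -1, 0, 0, 0, 0, 0, 0, -1, 0, 0, 0, 0, 0, 0, -1]' --newtons 12

```text
time: 13.9
position: [0.4497, 0.0616, 0.0948]
tool_rot: [-2.014, -2.411, 0.001]
ft_force: [-3.2, 0.2, 5.0]
grip_width: 0.131
grip_force: 12.0
```

```bash
cat > arc.py <<'E'
from h import *
from bench import ctrl
s=ctrl.get_state();Rt=R.from_rotvec(s["tool_rot"]);p=s["position"]
A=np.array([.5292,.0535])
r=p[:2]-A;print("pos",p.round(4),"F",s["ft_force"].round(2),"grip",s["grip_width"]*87,s["grip_force"],"r",np.linalg.norm(r))
th0=np.arctan2(r[1],r[0])%(2*np.pi)   # ~pi, falls to pi/2
print("th0",th0,"z shift",(.0943-p[2])/-.3)
for k,d in enumerate(np.linspace(0,th0-(np.pi/2+.035-.03),17)[1:]):
    q=np.append(A+.08*np.array([np.cos(th0-d),np.sin(th0-d)]),p[2])
    print(k+1,round(d,3),(Rt.inv().apply(q-p)/.3).round(3)[:2])
E
python3 arc.py
```

```text
pos [0.4497 0.0616 0.0948] F [-3.21  0.23  4.99] grip 11.35872394124623 11.99921713443473 r 0.07993351286883615
th0 3.0395548520395796 z shift 0.0016794727650536654
1 0.091 [0.023 0.008]
2 0.183 [0.045 0.018]
3 0.274 [0.067 0.029]
4 0.366 [0.087 0.043]
5 0.457 [0.106 0.059]
6 0.549 [0.123 0.076]
7 0.64 [0.139 0.095]
8 0.732 [0.152 0.115]
9 0.823 [0.164 0.136]
10 0.915 [0.174 0.158]
11 1.006 [0.182 0.181]
12 1.098 [0.188 0.205]
13 1.189 [0.191 0.229]
14 1.281 [0.193 0.254]
15 1.372 [0.192 0.278]
16 1.464 [0.189 0.302]
```

jog_arm --moves '[0.023, 0.008, 0, 0, 0, 0, -1, 0.045, 0.018, 0, 0, 0, 0, -1, 0.067, 0.029, 0, 0, 0, 0, -1, 0.087, 0.043, 0, 0, 0, 0, -1, 0.106, 0.059, 0, 0, 0, 0, -1, 0.123, 0.076, 0, 0, 0, 0, -1, 0.139, 0.095, 0, 0, 0, 0, -1, 0.152, 0.115, 0, 0, 0, 0, -1]'

```text
time: 14.9
position: [0.4735, 0.115, 0.0945]
tool_rot: [-2.01, -2.408, 0.002]
ft_force: [-6.9, 2.5, 6.1]
grip_width: 0.132
grip_force: 12.0
```

```bash
python3 arc.py
```

```text
pos [0.4735 0.115  0.0945] F [-6.9   2.52  6.14] grip 11.464455780270308 12.000966594787315 r 0.08296396141247844
th0 2.3063841723470646 z shift 0.0005216677664936683
1 0.046 [-0.002  0.016]
2 0.091 [0.003 0.026]
3 0.137 [0.009 0.037]
4 0.183 [0.013 0.049]
5 0.228 [0.018 0.06 ]
6 0.274 [0.021 0.072]
7 0.32 [0.024 0.084]
8 0.365 [0.027 0.095]
9 0.411 [0.029 0.107]
10 0.457 [0.03 0.12]
11 0.502 [0.031 0.132]
12 0.548 [0.032 0.144]
13 0.594 [0.032 0.156]
14 0.639 [0.031 0.168]
15 0.685 [0.03 0.18]
16 0.731 [0.028 0.192]
```

jog_arm --moves '[0.012, 0.021, 0, 0, 0, 0, -1, 0.022, 0.043, 0, 0, 0, 0, -1, 0.03, 0.066, 0, 0, 0, 0, -1, 0.036, 0.09, 0, 0, 0, 0, -1, 0.039, 0.114, 0, 0, 0, 0, -1, 0.041, 0.139, 0, 0, 0, 0, -1, 0.04, 0.163, 0, 0, 0, 0, -1, 0.037, 0.187, 0, 0, 0, 0, -1]'

```text
time: 15.9
position: [0.5266, 0.1345, 0.0939]
tool_rot: [-2.011, -2.407, 0.005]
ft_force: [-16.7, 2.7, 10.7]
grip_width: 0.13
grip_force: 12.0
```

```bash
python3 arc.py | head -2; python3 -c "
from bench import ctrl
import numpy as np
v=[]
for _ in range(4): ctrl.get_image('top'); v.append(ctrl.get_state()['ft_force'])
print(np.mean(v,0),ctrl.get_state()['position'])"
```

```text
pos [0.5266 0.1345 0.0939] F [-16.68   2.72  10.68] grip 11.337336104726704 11.99137500138022 r 0.08103518422151236
th0 1.6023654078205716 z shift -0.0012015615481184017
[-9.49747065  3.37251536  4.64601399] [0.52649249 0.13450013 0.09405324]
```

jog_arm --moves '[0, 0.005, 0, 0, 0, 0, -1, 0, 0.01, 0, 0, 0, 0, -1, 0, 0.012, 0, 0, 0, 0, -1, 0, 0.012, 0, 0, 0, 0, -1, 0, 0.012, 0, 0, 0, 0, -1, 0, 0.012, 0, 0, 0, 0, -1, 0, 0.012, 0, 0, 0, 0, -1, 0, 0.012, 0, 0, 0, 0, -1]'

```text
time: 17.1
position: [0.5266, 0.1345, 0.0938]
tool_rot: [-2.007, -2.406, 0.016]
ft_force: [-18.4, 2.5, 10.5]
grip_width: 0.134
grip_force: 12.0
```

```bash
python3 arc.py | head -2
```

```text
pos [0.5266 0.1345 0.0938] F [-18.37   2.48  10.48] grip 11.65071890399807 11.956189848788199 r 0.08107080435650023
th0 1.6032004718556674 z shift -0.0016357262007651863
```

The lever didn't move any further and the force rose, so it's against the stop. I'll open the fingers, rise and check.

jog_arm --moves '[0, 0, 0, 0, 0, 0, -0.2, 0, 0, 0, 0, 0, 0, 0, 0, 0, 0, 0, 0, 0, 0, 0, 0, 0, 0, 0, 0, 0, 0, 0, -0.08, 0, 0, 0, 0, 0, 0, -0.2, 0, 0, 0, 0, 0, 0, -0.35, 0, 0, 0, 0, 0, 0, -0.5, 0, 0, 0, 0]'

```text
time: 18.1
position: [0.533, 0.1336, 0.2463]
tool_rot: [2.014, 2.409, 0.001]
ft_force: [0.3, 0.1, 0.5]
grip_width: 0.499
grip_force: 0.0
```

jog_arm --moves '[-0.15, 0, 0, 0, 0, 0, 0, -0.3, 0, 0, 0, 0, 0, 0, -0.45, 0, 0, 0, 0, 0, 0, -0.6, 0, 0, 0, 0, 0, 0, -0.7, 0, 0, 0, 0, 0, 0, -0.7, 0, 0, 0, 0, 0, 0, -0.7, 0, 0, 0, 0, 0, 0, -0.7, 0, 0, 0, 0, 0, 0]'

```text
time: 19.1
position: [0.5699, -0.0707, 0.245]
tool_rot: [2.011, 2.413, 0.001]
ft_force: [-0.2, 0.1, 0.6]
grip_width: 0.502
grip_force: 0.0
```

```bash
python3 - <<'E'
from h import *
from bench import ctrl
i=ctrl.get_image("wrist");cv2.imwrite("pics/w4.png",i["pixels"][...,::-1]);s=ctrl.get_state()
print(s["position"],s["ft_force"]); pickle.dump((s,i),open("w4.pkl","wb"))
E
```

```text
[ 0.56989124 -0.07088751  0.2449323 ] [ 0.35392159  0.7847373  -0.46505505]
```

View pics/w4.png

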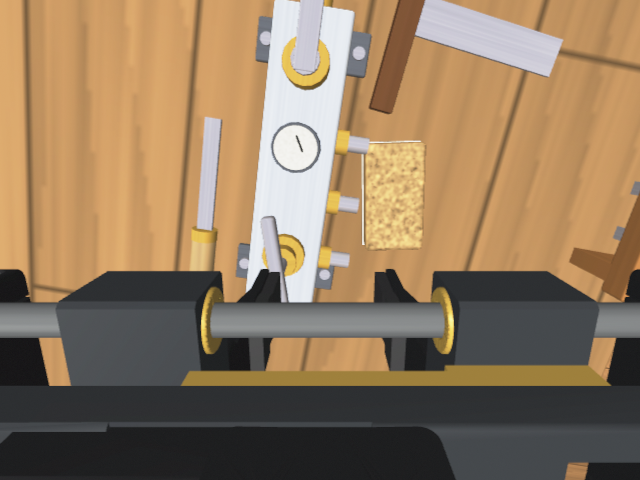

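The lever at (310,40) lies in line with the block. The bar is as I left it and the bystanders haven't moved. Handing in.

```bash
python3 -c "
from bench import ctrl
print(ctrl.close_job())"
```

```text
the job is handed in; nothing more can be done
None
```

The plug is snug at about 0.61 N m by the wrist sensor, the valve lever is fully open against its stop, the bystanders in view had not moved, and the job is handed in at about 19 s.

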